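Load the cup tray, slide it into the warmer and set half heat

TASK

Put the empty white cup that stands in front of the warmer upright into the free bay of the aluminium tray, next to the sauce cup. Then slide the tray by its black handle, sauce cup end first, into the steel warmer and under its grill roof until it meets the back stop, with both cups standing in their bays. Finally set the red-knobbed heat lever straight up (half heat); leave the shaker and the spice jar where they stand.

Things in the scene. Friction and masses are not known exactly. Their poses are not given: they have to be found in the camera images.
- empty_cup: Small empty white cup, 62 mm across the rim, 54 mm across the foot, 34 mm high, wall about 4 mm, 50 g. Origin: centre of its underside, z up.
- sauce_cup: White cup with red-brown sauce, 70 mm across the rim, 42 mm high, 140 g; stands loose in the tray's bay farther from the handle. Origin: centre of its underside, z up.
- tray: Loose aluminium tray, 172 (x) x 88 (y) mm, 0.3 kg: floor 4 mm, walls 4 mm thick and 12 mm high, a cross divider makes two bays 80 x 80 mm. Origin: centre of its underside; +x points away from the handle. Handle: black stick along x, 16 mm wide, 20 mm high, from x = -91 to -195 mm, its middle 54 mm above the table, on a dark post at x = -91 mm.
- tray_grip (a point): Point in the middle of the stick handle to grip it (tray frame x = -150 mm, z = 54 mm); pinch it across its 16 mm width.
- tray_bay (a point): Centre of the free bay's floor, 42 mm from the tray's centre towards the handle.
- warmer: Fixed steel tunnel without floor, inside 184 (x) x 104 (y) mm, 74 mm clear under a grill roof (top at 86 mm). Origin: on the table at its centre. Open mouth at x = -92 mm, back stop's inner face at x = +92: the tray enters along +x and is home at x = +6 mm, handle outside. Two flared cheeks, 50 mm high, stand 33 mm out in front of the mouth, 136 mm apart at their ends.
- heat_lever_base: Fixed grey heat control box, 70 (x) x 50 (y) x 25 mm, with an upright white scale plate (up to 59 mm high) on its +y side carrying a blue, an orange and a red mark. Origin: centre of its underside. The lever's pivot lies 22 mm above it, its axis along y.
- heat_lever_tip (a point): Centre of the red ball knob, 26 mm in diameter, at the end of the lever, 85 mm from the pivot.
- heat_lever (a joint): Angle of the heat lever in rad: 0 leans 0.7 rad from upright towards the box's -x (low heat), 0.7 is straight up (half heat, orange mark), 1.4 leans towards +x (full heat). It stays where it is left.
- shaker: Steel shaker, bystander, 52 mm in diameter, 88 mm high. Origin: centre of its underside.
- spice_jar: Spice jar with black cap, bystander, 45 mm in diameter, 105 mm high. Origin: centre of its underside.

How it is judged (in metres and radians):
On the way, in this order (a step that is already met when the one before it is completed fails the run):
1. the empty cup stands upright in the tray's free bay, let go (x of empty_cup in the frame of tray between -0.062 and -0.022 m and y of empty_cup in the frame of tray between -0.02 and 0.02 m and z of empty_cup in the frame of tray between 0.001 and 0.01 m and angle between each of empty_cup, sauce_cup's own z axis and vertical below 0.15 rad and x of sauce_cup in the frame of tray between 0.022 and 0.062 m and y of sauce_cup in the frame of tray between -0.02 and 0.02 m and z of sauce_cup in the frame of tray between 0.001 and 0.01 m and contact force between empty_cup and the fingers below 0.3 N), for 0.2 s.
2. the tray is home under the warmer's roof, both cups standing in their bays (x of empty_cup in the frame of tray between -0.062 and -0.022 m and y of empty_cup in the frame of tray between -0.02 and 0.02 m and z of empty_cup in the frame of tray between 0.001 and 0.01 m and angle between each of empty_cup, sauce_cup's own z axis and vertical below 0.15 rad and x of sauce_cup in the frame of tray between 0.022 and 0.062 m and y of sauce_cup in the frame of tray between -0.02 and 0.02 m and z of sauce_cup in the frame of tray between 0.001 and 0.01 m and x of tray in the frame of warmer above -0.002 m and y of tray in the frame of warmer between -0.015 and 0.015 m and height (world z) of tray below 0.006 m and angle between the x axis of tray and the x axis of warmer, either way round below 0.12 rad and angle between tray's own z axis and vertical below 0.1 rad), for 0.2 s.
3. the heat lever stands straight up (value of joint heat_lever between 0.56 and 0.84 rad), for 0.2 s.
At the end, for the whole second after the job is handed in: Tray flat inside the warmer, at most 8 mm short of the back stop, within 15 mm and 0.12 rad of the tunnel's line; both cups upright (0.15 rad) on the tray's floor, each in its own bay; heat lever within 0.14 rad of straight up; all at rest (all of step 2 and all of step 3 and linear speed of tray below 0.02 m/s and linear speed of each of empty_cup, sauce_cup below 0.03 m/s and velocity of joint heat_lever below 0.1 rad/s); the robot touches nothing.
It fails at once if a cup is tipped over (more than 0.6 rad) (angle between any of empty_cup, sauce_cup's own z axis and vertical above 0.6 rad).
It fails at once if the shaker or the spice jar is moved more than 30 mm (distance of any of shaker, spice_jar from where it was at the start of the episode above 0.03 m).
It also fails if it takes over 58 s, if anything falls off the work surface, if the arm or the gripper's body presses on something with over 40 N, if the wrist force passes 120 N, or if a joint passes its speed limit or range.

ROBOT

A 7-joint arm with a two-finger parallel gripper is mounted at the origin on a cart in front of the work surface, level with it; the furniture and walls round the work are solid. World frame = base frame: x ahead of the robot, y to its left, z up, the work surface at z = 0. Lengths are in mm, angles in rad, forces in N, time in s.
With the tool pointing down it reaches from about 350 to 900 mm from the base axis. Payload 8.1 kg.
Tool frame: the origin (TCP) lies at the very end of the fingers, on their centre line; the grasp point (between the pads) lies 19 mm behind it; z points along the fingers, y is the line along which they close (so a half turn about z gives the same grasp; the last joint's range is limited). The gripper opens to 85 mm and grips with 20 to 120 N. Pads are 22 mm wide; open, the fingers measure 114 mm over their backs; the gripper's body (76 mm by 85 mm) begins 54 mm behind the grasp point. The pads swing forward as they close: fully open they stand 13 mm farther back than shut.
Start: joints at [1.073, 0.434, 0.025, 1.573, -0.012, 1.134, -0.075], TCP at [240.368, -576.944, 231.323] pointing down, gripper open.
Joint ranges: [-2.62, 2.62], [-0.44, 2.09], [-1.27, 1.32], [0.08, 2.57], [-1.32, 4.46], [0.12, 2], [-2.74, 2.74]. Speed limits (rad/s): [2.22, 2.22, 3.01, 3.01, 3.14, 3.14, 3.14].

INTERFACE

Orientations are given as a unit quaternion [x, y, z, w].
In Python, from workcell import r, viewer gives the robot as it stands.
- The arm moves only by the tool carry_out, never from a script. Its argument "deltas" is a list that holds one entry, the list of rows, each a list of 5 numbers: the shift along the tool's x, y, z in m, then the turn about the tool's z in rad, then the opening, from 0 (shut) to 1 (fully open). A call has 1 to 20 rows; each row shifts and turns the commanded pose from where the row before left it, along the tool's axes as they then stand; what a row does not reach is not made up. A row lasts 1/8 s, in which the tool goes at most 62.5 mm and 10.7 degrees, less where a joint would pass 70% of its speed; a pose out of reach is approached as far as the arm can. A call with a gripper value outside its range is refused whole. The fingers move at their own pace and stop on an object; "grip_force" is the grip in N (left out, the last holds). Time passes only in rows, so rows that do not move let the fingers close. It gives the time, the measured TCP pose, the force, the opening and the grip force at its end, in the units of the state.
- r.read_state(): the state, without advancing time (a new reading comes with each control period).
- viewer.get_image(name): name is "side" or "top" or "wrist"; returns a dict with "pixels" (420x560x3 uint8, red, green, blue), "fx", "fy", "cx", "cy" (pixels), "rvec" (rotation vector, rad) and "tvec" (3), from world to camera coordinates, as OpenCV has them; the wrist camera has in their place "hand_eye" (4x4, takes a point from camera to tool coordinates, whose origin is the TCP and whose axes are the flange's). Camera axes: x right, y down, z forward; pixel columns grow to the right and rows downward; lengths in mm; the calibration is good to about 2 mm. A picture is of the moment at which its call begins: read the wrist's pose just before it. There is no depth.
- r.sign_off(): hands the job in; it is judged then, once.
The state is a dict: "time_s": time; "q": joint angles; "joint_vel": joint speeds; "tau": joint torques, N m; "eef_pos": TCP position; "ee_rot": TCP orientation; "wrist_force": force on the tool from outside, world axes, zero at the start; "wrist_torque": the same for the moment, N m; "width": finger opening in mm; "grasp_force": force on a finger pad.
Only numpy, scipy, OpenCV 4.12 (cv2) and the standard library are available. Lean on these libraries where they do the work, as an engineer would, in place of code of your own. Each camera call takes 0.05 s, during which the arm holds its last target. There are 200 camera calls.

## Working session

There is one attempt and no reset: what is moved stays moved. The work goes in short steps, Python scripts to look and compute and a tool call to move; the robot and the scene stay as the last step left them, time stands still between calls to the robot, and variables do not carry over. Pictures are saved under pics/ and viewed, at most 10 in all, crops included, and the job is handed in when it is done.

Besides the shell and the picture viewer there is one more tool, called after "Request:" as name(argument=value, ...), one argument or row to a line, values as JSON. carry_out: Moves the arm, as the interface text tells. Its arguments: {"type":"object","properties":{"deltas":{"type":"array","items":{"type":"array","items":{"type":"array","items":{"type":"number"}}}},"grip_force":{"type":"number"}},"required":["deltas"]}

```bash
mkdir -p pics; ls; cat > h.py <<'E'
import numpy as np, cv2
from scipy.spatial.transform import Rotation as R
from workcell import r, viewer
def grab(n,fn=None):
    s=r.read_state(); im=viewer.get_image(n)
    if fn: cv2.imwrite('pics/'+fn, cv2.cvtColor(im['pixels'],cv2.COLOR_RGB2BGR))
    if n=='wrist':
        T=np.eye(4);T[:3,:3]=R.from_quat(s['ee_rot']).as_matrix();T[:3,3]=s['eef_pos']
        M=T@np.array(im['hand_eye']); im['Rc']=M[:3,:3]; im['o']=M[:3,3]
    else:
        Rw=R.from_rotvec(np.ravel(im['rvec'])).as_matrix(); im['Rc']=Rw.T; im['o']=-Rw.T@np.ravel(im['tvec'])
    return im
def ray(im,uv):
    uv=np.atleast_2d(uv).astype(float)
    d=np.c_[(uv[:,0]-im['cx'])/im['fx'],(uv[:,1]-im['cy'])/im['fy'],np.ones(len(uv))]
    return d@im['Rc'].T
def plane(im,uv,z):
    d=ray(im,uv); return im['o']+d*((z-im['o'][2])/d[:,2])[:,None]
def proj(im,P):
    c=(np.atleast_2d(P)-im['o'])@im['Rc']; return np.c_[c[:,0]/c[:,2]*im['fx']+im['cx'],c[:,1]/c[:,2]*im['fy']+im['cy']]
E
python3 - <<'E'
from h import *
a=grab('top','top0.png');b=grab('side','side0.png')
print(a['o'],b['o'],a['fx'],r.read_state())
E
```

```text
pics
[ 167.04601943   67.99978857 1512.97334855] [  551.76933494 -1020.93595495   541.49074325] 505.51806475765494 {'time_s': 0.1, 'q': array([ 1.07341488,  0.4351585 ,  0.02495318,  1.57397482, -0.01159974,
        1.13399667, -0.07508826]), 'joint_vel': array([ 0.00113426, -0.00093285, -0.0008726 , -0.00259182,  0.00028305,
        0.0012711 ,  0.00102898]), 'tau': array([ 2.72952639e-03, -6.71755886e+01,  1.02792397e+00, -3.16905355e+01,
        1.58120622e-02,  7.30136759e-03,  6.22653579e-05]), 'eef_pos': array([ 240.17487404, -576.53759138,  230.61308043]), 'ee_rot': array([ 9.80585182e-01,  1.96092366e-01, -1.94313621e-04, -6.68572680e-04]), 'wrist_force': array([0.97095993, 0.48158985, 0.13012341]), 'wrist_torque': array([ 0.03882069,  0.05759796, -0.01999421]), 'grasp_force': 0.0, 'width': 85.26894334859514}
```

View pics/top0.png

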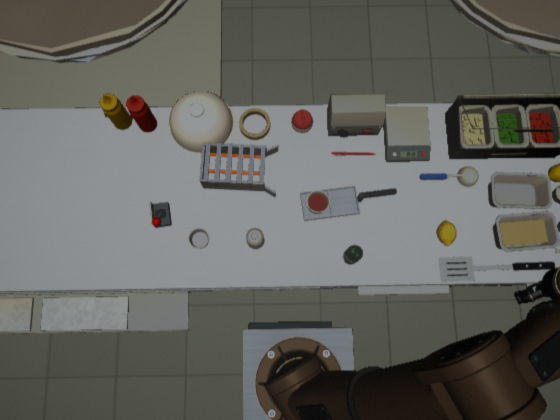

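View pics/side0.png

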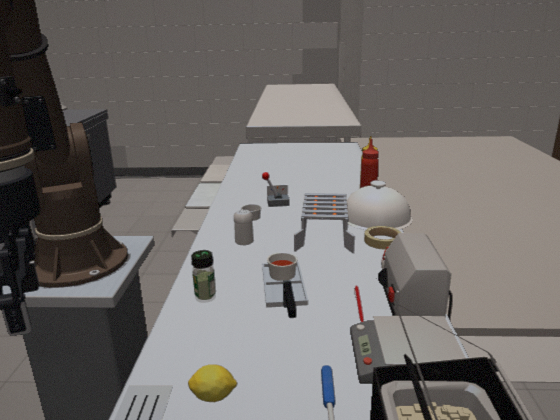

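The top view shows the warmer at about (233,167) with its mouth facing right (world −y), the tray at (330,203) with its handle out to (395,192), and the sauce cup at (317,203). The empty cup is at (199,239), the shaker at (255,238), the spice jar at (353,254), and the lever box at (161,214) with its red knob at (156,222). The side view agrees with this layout.

```bash
python3 - <<'E'
from h import *
np.set_printoptions(precision=1,suppress=True)
a=grab('top');b=grab('side')
for n,uv,z in [('cup',(199.5,239),30),('sauce',(317.5,203),40),('shaker',(255,238),70),('jar',(353,254),90),('knob',(156,222),85),('hand0',(361,197),64),('hand1',(396,191),64),('box',(161,214),25),('trayNW',(300,193),12),('traySW',(303,221),12),('trayNE',(355,187),12),('traySE',(359,215),12)]:
    print(n,plane(a,uv,z)[0])
for n,c in [('wm',[(205,143),(267,146),(265,190),(202,187)])]: print(plane(a,c,86))
print('cheek ends',plane(a,[(278,149),(275,194)],50))
print(a['Rc'])
im=a['pixels'][120:270,130:410]; cv2.imwrite('pics/c.png',cv2.resize(im[...,::-1],None,fx=2.8,fy=2.8,interpolation=cv2.INTER_CUBIC))
E
```

```text
cup [408.8 285.2  30. ]
sauce [510.5 -67.4  40. ]
shaker [402.7 119.4  70. ]
jar [ 349.2 -158.1   90. ]
knob [451.2 402.9  85. ]
hand0 [ 521.1 -194.4   64. ]
hand1 [ 537.8 -299.1   64. ]
box [487.4 402.9  25. ]
trayNW [549.4 -17.4  12. ]
traySW [461.8 -24.1  12. ]
trayNE [ 565.8 -187.    12. ]
traySE [ 477.7 -194.7   12. ]
[[688.5 265.6  86. ]
 [676.3  81.1  86. ]
 [541.1  88.6  86. ]
 [553.  272.3  86. ]]
cheek ends [[679.   48.1  50. ]
 [537.8  59.5  50. ]]
[[-0.  -1.   0.2]
 [-1.   0.  -0. ]
 [ 0.  -0.2 -1. ]]
```

View pics/c.png

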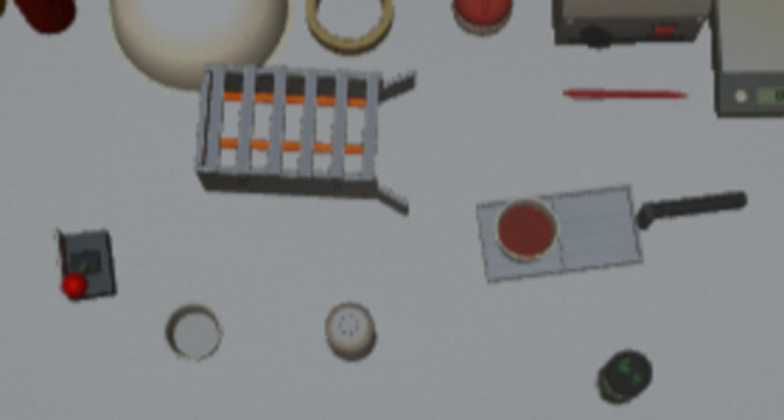

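Request:
carry_out(
  deltas=[
    [[0,0,0,-0.18,1],[0,0,0,-0.18,1],[0,0,0,-0.18,1],[0,0,0,-0.18,1],[0,0,0,-0.18,1],[0,0,0,-0.18,1],[0,0,0,-0.18,1],[0.044,0.028,-0.004,0,1],[0.044,0.028,-0.004,0,1],[0.044,0.028,-0.004,0,1],[0.044,0.028,-0.004,0,1],[0.044,0.028,-0.004,0,1],[0.044,0.028,-0.004,0,1],[0.044,0.028,-0.004,0,1],[0.044,0.028,-0.004,0,1],[0.044,0.028,-0.004,0,1],[0.044,0.028,-0.004,0,1],[0,0,0,0,1]],
  ],
  grip_force=30,
)

```text
time_s: 2.45
eef_pos: [484.1, -110.5, 271.8]
ee_rot: [0.674, 0.739, 0.001, 0.0]
wrist_force: [-0.5, -0.5, -0.2]
width: 85.2
grasp_force: 0.0
```

```bash
python3 - <<'E'
from h import *
np.set_printoptions(precision=3,suppress=True)
a=grab('wrist','w1.png'); s=r.read_state()
print(s['time_s'],s['eef_pos'],R.from_quat(s['ee_rot']).as_matrix(),a['o'],np.array(a['hand_eye']),a['fx'],s['q'])
E
```

```text
2.5 [ 483.049 -113.156  271.345] [[-0.088  0.996  0.   ]
 [ 0.996  0.088  0.   ]
 [ 0.     0.    -1.   ]] [477.    -34.292 413.847] [[  -0.001   -0.953   -0.304   76.724]
 [   1.      -0.001   -0.001    0.089]
 [   0.001   -0.304    0.953 -141.944]
 [   0.       0.       0.       1.   ]] 310.8437688694832 [ 0.56   0.24  -0.531  1.786  0.132  1.15   0.076]
```

View pics/w1.png

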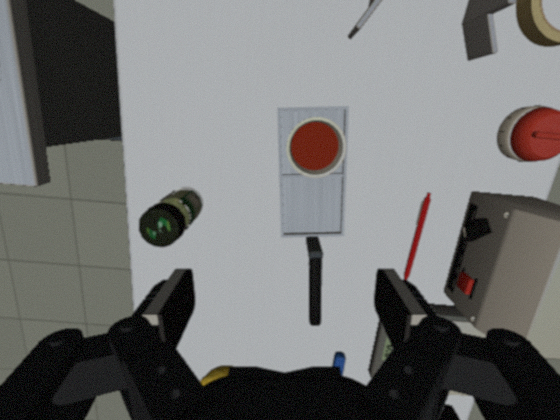

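The wrist view shows the tray with corners near (278,107), (349,107), (343,236) and (281,236). Its handle stick runs from (314,240) to (315,325), and the sauce cup rim is at (316,147).

```bash
cat > t.py <<'E'
from h import *
np.set_printoptions(precision=1,suppress=True)
def trayfit(im,roi,seed,th=14):
    # tray body by colour: darker/bluer than the white table
    g=cv2.GaussianBlur(im['pixels'],(3,3),0).astype(int)
    m=((g.max(2)<th)).astype(np.uint8)
    return m
E
python3 - <<'E'
from h import *
np.set_printoptions(precision=1,suppress=True)
a=grab('wrist'); p=a['pixels'].astype(int)
print(p[180,265:290].tolist()); print(p[95:115,300].tolist())
print(plane(a,[(278,107),(349,107),(343,236),(281,236)],12)); 
print('handle',plane(a,[(308.5,255),(321.5,255),(310,318),(321,318)],64))
for n,hue in [('w',a),('t',grab('top'))]:
    hsv=cv2.cvtColor(hue['pixels'],cv2.COLOR_RGB2HSV)
    m=cv2.inRange(hsv,(0,100,40),(12,255,255))|cv2.inRange(hsv,(172,100,40),(180,255,255))
    k,l,st,c=cv2.connectedComponentsWithStats(m)
    for i in range(1,k):
        if st[i,4]>40: print(n,st[i],c[i],plane(hue,c[i],35)[0])
E
```

```text
[[167, 173, 175], [171, 174, 175], [170, 171, 175], [169, 174, 173], [170, 173, 176], [172, 175, 176], [168, 172, 177], [173, 176, 175], [171, 173, 176], [171, 173, 174], [165, 171, 172], [172, 174, 176], [169, 173, 176], [174, 177, 180], [167, 170, 174], [160, 165, 169], [142, 149, 154], [132, 141, 146], [136, 143, 150], [140, 146, 151], [144, 152, 156], [145, 148, 156], [142, 149, 157], [147, 154, 158], [146, 153, 159]]
[[168, 170, 172], [169, 174, 176], [172, 176, 178], [172, 177, 178], [171, 174, 177], [168, 172, 174], [168, 169, 172], [173, 176, 180], [167, 171, 172], [157, 162, 165], [143, 149, 156], [133, 139, 146], [140, 142, 150], [141, 147, 153], [140, 147, 152], [134, 140, 148], [144, 146, 155], [142, 147, 154], [140, 146, 152], [142, 148, 155]]
[[ 468.1  -30.8   12. ]
 [ 554.7  -23.3   12. ]
 [ 571.8 -192.3   12. ]
 [ 486.  -199.8   12. ]]
handle [[ 520.7 -200.9   64. ]
 [ 536.7 -199.5   64. ]
 [ 532.8 -291.7   64. ]
 [ 547.3 -290.5   64. ]]
w [ 513  104   47   54 2076] [538.5 131.6] [777. -32.  35.]
w [ 292  119   49   49 1862] [315.7 143.2] [516.7 -68.1  35. ]
w [406 191  26  90 456] [419.  232.9] [ 664.5 -170.5   35. ]
w [459 270  18  23 293] [467.4 280.8] [ 746.2 -234.3   35. ]
t [126  95  30  37 656] [140.8 112.8] [809.8 474.6  35. ]
t [292 110  20  19 299] [302.  119.4] [780.2 -28.6  35. ]
t [529 112  23  18 372] [539.9 120.7] [ 765.  -772.4   35. ]
t [531 131  23  12 245] [542.3 136.6] [ 712.4 -773.1   35. ]
t [308 193  19  19 275] [317.3 202. ] [514.7 -67.3  35. ]
t [152 217   9  10  72] [156.1 221.3] [463.3 414.4  35. ]
```

```bash
cat > t.py <<'E'
from h import *
np.set_printoptions(precision=1,suppress=True)
def tray(n,uv,half=(110,110)):
    im=grab(n); print(r.read_state()['eef_pos'])
    g=cv2.GaussianBlur(im['pixels'],(3,3),0).max(2)
    m=cv2.inRange(g,90,163)
    sat=cv2.cvtColor(im['pixels'],cv2.COLOR_RGB2HSV)[...,1]
    c,_=cv2.findContours(m,cv2.RETR_EXTERNAL,cv2.CHAIN_APPROX_NONE)
    c=[k for k in c if cv2.pointPolygonTest(k,uv,False)>=0]
    c=max(c,key=cv2.contourArea); P=plane(im,c[:,0],12)[:,:2].astype(np.float32)
    rc=cv2.minAreaRect(P); b=cv2.boxPoints(rc)
    print(n,'center',rc[0],'size',rc[1],rc[2],b.tolist()); return im,rc
E
python3 - <<'E'
from t import *
tray('wrist',(312,210))
im,_=tray('top',(345,203))
E
```

```text
[ 481.9 -116.3  271. ]
wrist center (529.5087280273438, -182.195068359375) size (88.29828643798828, 320.3389587402344) 6.50973653793335 [[467.4854736328125, -28.06353759765625], [503.802978515625, -346.337158203125], [591.531982421875, -336.32659912109375], [555.2144775390625, -18.052978515625]]
[ 481.9 -116.5  271.1]Traceback (most recent call last):
  File "<stdin>", line 3, in <module>
  File "t.py", line 10, in tray
    c=max(c,key=cv2.contourArea); P=plane(im,c[:,0],12)[:,:2].astype(np.float32)
ValueError: max() iterable argument is empty
```

```bash
sed -i 's/    m=cv2.inRange(g,90,163)/    m=cv2.morphologyEx(cv2.inRange(g,lo,hi),cv2.MORPH_CLOSE,np.ones((5,5)));m=cv2.morphologyEx(m,cv2.MORPH_OPEN,np.ones((k,k)))/; s/half=(110,110)/lo=20,hi=158,k=25/' t.py
python3 - <<'E'
from t import *
tray('wrist',(312,210))
im=grab('wrist')
g=cv2.GaussianBlur(im['pixels'],(3,3),0).max(2); m=(g<70).astype(np.uint8)
for v in range(245,318,9):
    u=np.where(m[v,285:345])[0]+285; print(v,u.min(),u.max(),plane(im,((u.min()+u.max())/2,v),64)[0])
t=grab('top')['pixels']; print(t[205,290:310].max(1),t[205,350:368].max(1))
E
```

```text
[ 481.9 -116.4  271.1]
wrist center (521.128662109375, -108.88251495361328) size (86.71894836425781, 171.002197265625) 6.246510982513428 [[468.7235412597656, -28.606822967529297], [487.32965087890625, -198.59378051757812], [573.5338134765625, -189.158203125], [554.9276733398438, -19.171249389648438]]
245 312 323 [ 528.4 -190.2   64. ]
254 313 323 [ 530.4 -202.1   64. ]
263 313 324 [ 532.4 -214.3   64. ]
272 313 323 [ 533.2 -226.8   64. ]
281 313 323 [ 534.6 -239.5   64. ]
290 313 323 [ 536.1 -252.5   64. ]
299 313 323 [ 537.6 -265.7   64. ]
308 313 323 [ 539.1 -279.2   64. ]
317 314 323 [ 541.4 -292.9   64. ]
[177 175 176 176 176 177 177 176 176 176 172 144 138 152 157 157 155 153
 138 114] [107  81  47  67  51  41  38  41  41  45  46  47  47  49  51  52  53  54]
```

Request:
carry_out(
  deltas=[
    [[0.044,-0.004,0,0,1],[0.044,-0.004,0,0,1],[0.044,-0.004,0,0,1],[0.044,-0.004,0,0,1],[0.044,-0.004,0,0,1],[0.044,-0.004,0,0,1],[0.044,-0.004,0,0,1],[0.044,-0.004,0,0,1],[0.044,-0.004,0,0,1],[0,0,0,0,1],[0,0,0,0,1],[0,0,0,0,1]],
  ],
)

```text
time_s: 4.35
eef_pos: [414.0, 275.1, 271.2]
ee_rot: [0.678, 0.735, -0.0, 0.0]
wrist_force: [0.2, -1.0, 0.0]
width: 85.6
grasp_force: 0.0
```

```bash
python3 - <<'E'
from h import *
np.set_printoptions(precision=3,suppress=True)
grab('wrist');grab('wrist');a=grab('wrist','w2.png'); s=r.read_state()
np.savez('w2.npz',Rc=a['Rc'],o=a['o'],k=[a['fx'],a['fy'],a['cx'],a['cy']])
print(s['time_s'],s['eef_pos'],R.from_quat(s['ee_rot']).as_matrix()[:,0],a['o'],proj(a,[409,285,34]))
E
```

```text
4.5 [413.907 275.625 271.329] [-0.082  0.997 -0.   ] [407.764 351.936 413.169] [[280.932 169.514]]
```

View pics/w2.png

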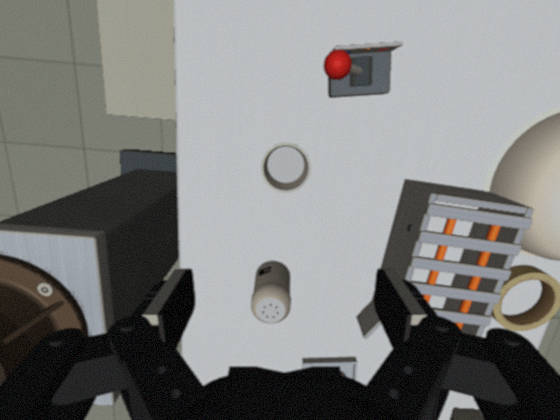

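The wrist view shows the cup rim centred at about (286,167). The lever box is at (360,75), with the plate behind it and the red knob at (338,65), leaning to world −x. The shaker is at (270,300), and the warmer roof's rear corners are at (430,196) and (531,210).

```bash
python3 - <<'E'
from h import *
np.set_printoptions(precision=1,suppress=True)
z=np.load('w2.npz'); a=dict(Rc=z['Rc'],o=z['o'],**dict(zip(['fx','fy','cx','cy'],z['k'])))
im=cv2.imread('pics/w2.png')[...,::-1]
hsv=cv2.cvtColor(np.ascontiguousarray(im),cv2.COLOR_RGB2HSV)
print(im[167,255:275].tolist())
print(plane(a,[(263,167.5),(310,167.5),(286.5,143),(286.5,192)],34))
m=cv2.inRange(hsv,(0,150,60),(8,255,255))|cv2.inRange(hsv,(174,150,60),(180,255,255));m[:,420:]=0
k,l,st,c=cv2.connectedComponentsWithStats(m)
for i in range(1,k):
    if st[i,4]>40:
        t=grab('top')
        d1=ray(a,c[i])[0];u=np.array([156.1,221.3]);d2=ray(t,u)[0]
        s=np.linalg.lstsq(np.c_[d1,-d2],t['o']-a['o'],rcond=None)[0]
        print('knob',st[i],c[i],plane(a,c[i],87)[0],a['o']+s[0]*d1,t['o']+s[1]*d2)
print('box top',plane(a,[(330,80),(331,97),(390,92),(391,50)],25),'plate ends',plane(a,[(335,45),(402,42)],59))
big=cv2.resize(im[130:360,230:560][...,::-1],None,fx=2.4,fy=2.4,interpolation=cv2.INTER_CUBIC);cv2.imwrite('pics/c2.png',big)
E
```

```text
[[185, 189, 191], [186, 190, 193], [189, 192, 194], [188, 194, 195], [189, 190, 192], [185, 188, 187], [172, 176, 166], [159, 161, 151], [123, 123, 113], [87, 84, 77], [59, 59, 52], [76, 75, 69], [116, 116, 115], [153, 153, 157], [169, 172, 174], [173, 174, 177], [169, 173, 176], [171, 172, 175], [173, 175, 178], [175, 177, 180]]
[[386.9 285.7  34. ]
 [444.3 290.3  34. ]
 [413.2 317.4  34. ]
 [418.2 257.3  34. ]]
knob [325  50  27  29 601] [337.6  64.2] [455.  399.8  87. ] [453.7 398.4  96.2] [451.1 400.1  96.1]
box top [[457.4 391.7  25. ]
 [460.9 373.5  25. ]
 [528.9 384.4  25. ]
 [521.9 428.2  25. ]] plate ends [[454.  421.4  59. ]
 [521.7 429.6  59. ]]
```

View pics/c2.png

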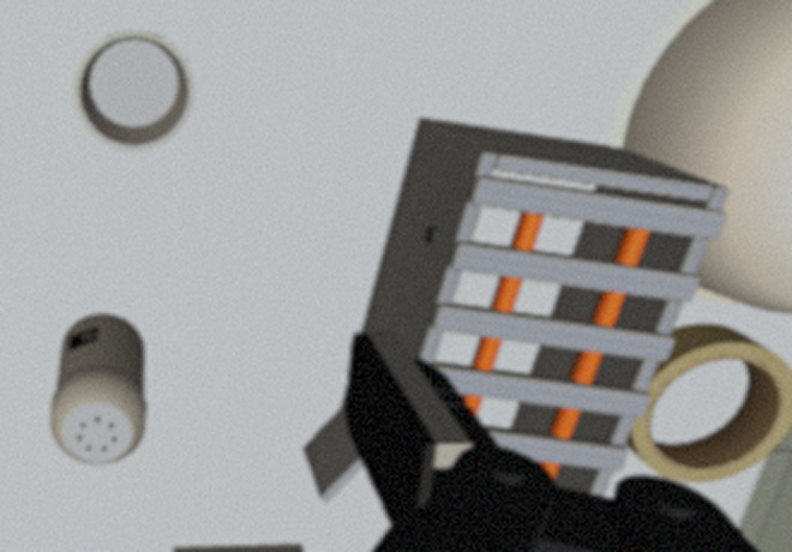

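Request:
carry_out(
  deltas=[
    [[0.012,0.002,0.045,0,1],[0,0,0.05,0,1],[0,0,0.05,0,1],[0,0,0.05,0,1],[0,0,0.04,0,1],[0,0,0.03,0,1],[0,0,0,0,1],[0,0,0,0,1],[0,0,0,0,1]],
  ],
)

```text
time_s: 5.68
eef_pos: [415.3, 289.2, 7.7]
ee_rot: [0.677, 0.736, 0.001, 0.0]
wrist_force: [-0.2, 0.6, 0.8]
width: 84.7
grasp_force: 0.0
```

Request:
carry_out(
  deltas=[
    [[0,0,0,0,0.6],[0,0,0,0,0.6],[0,0,0,0,0.5],[0,0,0,0,0.5],[0,0,0,0,0.5],[0,0,0,0,0.5]],
  ],
  grip_force=25,
)

```text
time_s: 6.42
eef_pos: [414.9, 288.9, 7.3]
ee_rot: [0.677, 0.736, 0.001, 0.0]
wrist_force: [-0.5, -1.1, 10.8]
width: 59.6
grasp_force: 24.6
```

Request:
carry_out(
  deltas=[
    [[0,0,-0.02,0,0.5],[0,0,-0.045,0,0.5],[0,0,-0.045,0,0.5],[-0.03,0.0067,-0.04,0,0.5],[-0.043,0.0067,0,0,0.5],[-0.043,0.0067,0,0,0.5],[-0.043,0.0067,0,0,0.5],[-0.043,0.0067,0,0,0.5],[-0.043,0.0067,0,0,0.5],[-0.043,0.0067,0,0,0.5],[-0.043,0.0067,0,0,0.5],[-0.043,0.0067,0,0,0.5],[-0.043,0.0067,0,0,0.5],[-0.03,0.0067,0,0,0.5],[0,0,0,-0.02,0.5],[0,0,0,0,0.5],[0,0,0,0,0.5],[0,0,0,0,0.5]],
  ],
)

```text
time_s: 8.68
eef_pos: [525.3, -149.6, 156.5]
ee_rot: [0.669, 0.743, 0.0, 0.0]
wrist_force: [-0.1, -0.2, -0.0]
width: 59.6
grasp_force: 27.4
```

```bash
python3 - <<'E'
from h import *
np.set_printoptions(precision=2,suppress=True)
grab('wrist');a=grab('wrist','w3.png'); s=r.read_state()
print(s['time_s'],s['eef_pos'],R.from_quat(s['ee_rot']).as_matrix()[:,0],s['width'],proj(a,[[525.7,-150.6,4],[516.5,-67,46],[521.1,-108.9,12]]))
E
```

```text
8.775 [ 525.32 -150.01  156.42] [-0.1   0.99 -0.  ] 59.9015857070702 [[284.68 195.74]
 [284.17 103.56]
 [284.44 153.46]]
```

View pics/w3.png

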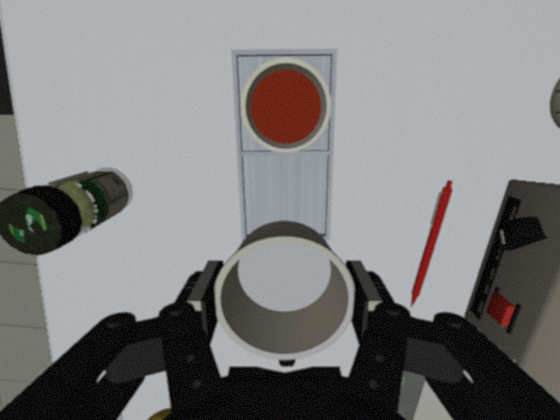

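The cup is held level at (285,290). The tray lies straight ahead of it, spanning columns 235–335, with the sauce cup at (286,105). That matches the predicted positions, so I'll lower the cup.

Request:
carry_out(
  deltas=[
    [[0,0,0.03,0,0.5],[0,0,0.045,0,0.5],[0,0,0.035,0,0.5],[0,0,0.02,0,0.5],[0,0,0.01,0,0.5],[0,0,0.004,0,0.5],[0,0,0,0,0.5],[0,0,0,0,0.5],[0,0,0,0,0.5]],
  ],
)

```text
time_s: 9.9
eef_pos: [525.7, -150.7, 12.9]
ee_rot: [0.669, 0.743, 0.0, 0.0]
wrist_force: [0.1, -0.1, 0.3]
width: 59.6
grasp_force: 27.4
```

Request:
carry_out(
  deltas=[
    [[0,0,0,0,0.8],[0,0,0,0,1],[0,0,0,0,1],[0,0,0,0,1],[0,0,-0.02,0,1],[0,0,-0.05,0,1],[0,0,-0.05,0,1],[0,0,-0.05,0,1],[0,0,-0.05,0,1],[0,0,0,0,1],[0,0,0,0,1]],
  ],
)

```text
time_s: 11.28
eef_pos: [524.9, -150.7, 231.8]
ee_rot: [0.67, 0.743, -0.0, -0.0]
wrist_force: [-0.7, -0.3, -0.8]
width: 85.5
grasp_force: 0.0
```

```bash
python3 - <<'E'
from h import *
np.set_printoptions(precision=2,suppress=True)
grab('wrist');a=grab('wrist','w4.png'); s=r.read_state()
print(s['time_s'],s['eef_pos'],R.from_quat(s['ee_rot']).as_matrix()[:,0],s['width'])
np.savez('w4.npz',Rc=a['Rc'],o=a['o'],k=[a['fx'],a['fy'],a['cx'],a['cy']])
E
```

```text
11.375 [ 524.44 -150.6   230.88] [-0.1   0.99  0.  ] 85.26896233762855
```

View pics/w4.png

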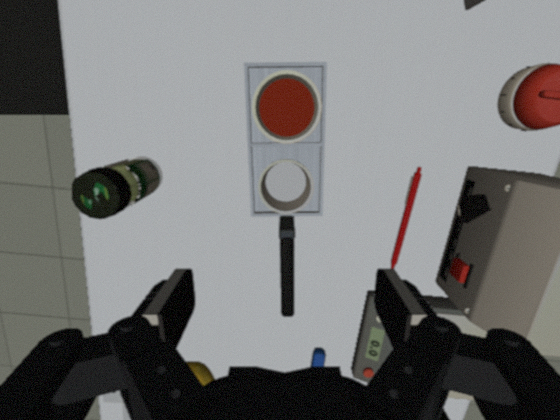

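Both cups stand in their bays: sauce at (286,106), empty at (286,184). The tray hasn't moved, and the handle stick runs from (287,220) to (287,315). Next I'll measure the warmer from above.

Request:
carry_out(
  deltas=[
    [[0.045,0.017,-0.015,0,1],[0.045,0.017,-0.015,0,1],[0.045,0.017,-0.015,0,1],[0.045,0.017,-0.015,0,1],[0.045,0.017,-0.015,0,1],[0.045,0.017,-0.015,0,1],[0,0,0,0,1],[0,0,0,0,1],[0,0,0,0,1]],
  ],
)

```text
time_s: 12.5
eef_pos: [598.6, 126.7, 321.2]
ee_rot: [0.67, 0.742, -0.001, -0.0]
wrist_force: [-0.7, -0.3, 0.1]
width: 85.4
grasp_force: 0.0
```

```bash
python3 - <<'E'
from h import *
np.set_printoptions(precision=2,suppress=True)
grab('wrist');a=grab('wrist','w5.png'); s=r.read_state()
print(s['time_s'],s['eef_pos'],R.from_quat(s['ee_rot']).as_matrix()[:,0],s['width'])
np.savez('w5.npz',Rc=a['Rc'],o=a['o'],k=[a['fx'],a['fy'],a['cx'],a['cy']])
E
```

```text
12.6 [598.73 126.96 321.77] [-0.1   0.99 -0.  ] 85.78488986350261
```

View pics/w5.png

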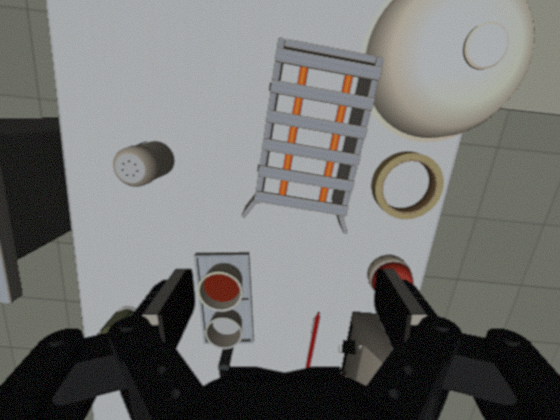

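The view shows the warmer roof with corners near (280,39), (382,57), (257,205) and (345,215), and cheek ends near (244,216) and (345,230). The tray, with both cups in it, is below at (224,297).

```bash
python3 - <<'E'
from h import *
np.set_printoptions(precision=1,suppress=True)
z=np.load('w5.npz'); a=dict(Rc=z['Rc'],o=z['o'],**dict(zip(['fx','fy','cx','cy'],z['k'])))
im=cv2.imread('pics/w5.png')[...,::-1]
P=plane(a,[(280,39),(382,57),(345,215),(257,205)],86);print(P,P.mean(0))
d=np.diff(np.r_[P,P[:1]],axis=0);print(np.linalg.norm(d,axis=1),np.degrees(np.arctan2(d[:,1],d[:,0])))
print('cheek',plane(a,[(244,216),(345,230)],50))
hsv=cv2.cvtColor(np.ascontiguousarray(im),cv2.COLOR_RGB2HSV)
# orange heater rods: line direction in the horizontal plane
m=cv2.inRange(hsv,(3,150,100),(22,255,255)); m[:,:250]=0; m[:,370:]=0; m[220:]=0
k,l,st,c=cv2.connectedComponentsWithStats(m)
pts=np.array([c[i] for i in range(1,k) if st[i,4]>15]); Q=plane(a,pts,70)
print(Q[:,:2])
print(im[150,250:275].tolist(), im[100,255:285].max(1))
# roof slats by colour
g=cv2.GaussianBlur(np.ascontiguousarray(im),(3,3),0).astype(int)
m=((g.max(2)>95)&(g.max(2)<155)&(g[...,2]>g[...,0]+8)).astype(np.uint8); m[:,:235]=0;m[:,395:]=0;m[220:]=0
m=cv2.morphologyEx(m,cv2.MORPH_CLOSE,np.ones((3,3)))
k,l,st,c=cv2.connectedComponentsWithStats(m)
for i in range(1,k):
    if st[i,4]>60:
        v,u=np.where(l==i); pp=plane(a,np.c_[u,v],86)[:,:2].astype(np.float32); print(st[i],cv2.minAreaRect(pp))
E
```

```text
[[578.3 277.8  86. ]
 [691.6 271.5  86. ]
 [680.4  86.5  86. ]
 [567.4  88.4  86. ]] [629.4 181.   86. ]
[113.4 185.4 113.  189.8] [ -3.2 -93.5 179.   86.7]
cheek [[548.2  59.5  50. ]
 [692.5  53.1  50. ]]
[[607.3 246.2]
 [660.3 242.7]
 [605.  212.1]
 [658.  208.7]
 [602.7 178.3]
 [655.7 174.8]
 [600.4 144.5]
 [653.3 140.9]
 [598.  110.7]
 [651.1 107.1]]
[[167, 171, 173], [164, 169, 169], [164, 169, 170], [170, 171, 175], [166, 168, 170], [163, 169, 170], [165, 167, 170], [166, 168, 169], [169, 170, 173], [172, 174, 178], [163, 166, 169], [148, 152, 150], [132, 137, 137], [127, 128, 131], [121, 124, 129], [115, 116, 121], [109, 111, 113], [109, 110, 112], [107, 107, 108], [116, 115, 119], [125, 125, 125], [126, 126, 129], [124, 123, 128], [125, 127, 129], [127, 130, 135]] [172 169 171 175 169 174 169 171 171 173 173 175 169 154 132 131 138 136
 130 123  94  78 109 148 171 175 178 170 169 171]
[287  41  87  20 310] ((634.200927734375, 272.21435546875), (3.846717119216919, 96.63455200195312), 85.87133026123047)
[277  50 104  28 996] ((633.810302734375, 259.0391845703125), (114.3463363647461, 18.439292907714844), 1.0659102201461792)
[273  82 100  26 881] ((631.745361328125, 226.41268920898438), (9.674877166748047, 114.63285064697266), 85.93523406982422)
[268 112  97  25 789] ((629.5816040039062, 193.65570068359375), (9.397098541259766, 115.03534698486328), 85.99125671386719)
[264 141  95  23 718] ((627.3125610351562, 160.93209838867188), (9.27737808227539, 114.64420318603516), 86.09310913085938)
[260 168  92  22 656] ((624.84814453125, 128.23532104492188), (9.348793029785156, 114.55347442626953), 86.0916519165039)
[256 194  90  20 623] ((622.8823852539062, 95.5909194946289), (9.4322509765625, 114.74015045166016), 86.11908721923828)
```

```bash
python3 - <<'E'
from h import *
np.set_printoptions(precision=1,suppress=True)
z=np.load('w4.npz'); a=dict(Rc=z['Rc'],o=z['o'],**dict(zip(['fx','fy','cx','cy'],z['k'])))
im=cv2.imread('pics/w4.png'); g=cv2.GaussianBlur(im,(3,3),0).max(2); m=(g<70)
for v in (240,270,300,310,313,316):
    u=np.where(m[v,265:310])[0]+265
    if len(u): print(v,u.min(),u.max(),plane(a,[(u.min()-.5,v),(u.max()+.5,v)],64)[:,:2].ravel())
print('pen',plane(a,[(419,170),(394,265)],5))
E
```

```text
240 281 292 [ 525.6 -204.5  538.4 -203.2]
270 281 292 [ 529.2 -240.3  542.4 -239. ]
300 282 292 [ 534.1 -278.5  546.7 -277.1]
310 282 292 [ 535.4 -291.8  548.1 -290.4]
313 282 292 [ 535.9 -295.8  548.6 -294.5]
pen [[ 682.4 -122.6    5. ]
 [ 679.  -249.2    5. ]]
```

Request:
carry_out(
  deltas=[
    [[-0.038,-0.01,0.01,0,1],[-0.038,-0.01,0.01,0,1],[-0.038,-0.01,0.01,0,1],[-0.038,-0.01,0.01,0,1],[-0.038,-0.01,0.01,0,1],[-0.038,-0.01,0.01,0,1],[-0.038,-0.01,0.01,0,1],[-0.038,-0.01,0.01,0,1],[-0.038,-0.01,0.01,0,1],[-0.039,-0.01,0.01,0,1],[0,0,0.04,0,1],[0,0,0.04,0,1],[0,0,0,0,1],[0,0,0,0,1],[0,0,0,0,1]],
  ],
)

```text
time_s: 14.48
eef_pos: [539.9, -261.1, 144.3]
ee_rot: [0.669, 0.743, 0.0, 0.001]
wrist_force: [0.3, -0.0, 0.4]
width: 85.0
grasp_force: 0.0
```

Request:
carry_out(
  deltas=[
    [[-0.002,-0.002,0.04,0,1],[0,0,0.04,0,1],[0,0,0.029,0,1],[0,0,0,0,1],[0,0,0,0,1],[0,0,0,0,1]],
  ],
)

```text
time_s: 15.22
eef_pos: [538.3, -263.4, 35.2]
ee_rot: [0.669, 0.743, 0.0, 0.001]
wrist_force: [-0.9, 0.0, 0.0]
width: 85.5
grasp_force: 0.0
```

Request:
carry_out(
  deltas=[
    [[0,0,0,0,0.5],[0,0,0,0,0.3],[0,0,0,0,0.2],[0,0,0,0,0.1],[0,0,0,0,0.1],[0,0,0,0,0.1],[0,0,0,0,0.1]],
  ],
  grip_force=60,
)

```text
time_s: 16.1
eef_pos: [537.3, -263.0, 33.5]
ee_rot: [0.669, 0.743, 0.0, 0.0]
wrist_force: [-0.0, 0.8, 3.9]
width: 15.0
grasp_force: 59.8
```

Request:
carry_out(
  deltas=[
    [[0.003,0.003,0,0.008,0.1],[0.006,0.0065,0,0.017,0.1],[0.0065,0.007,0,0.018,0.1],[0.0065,0.007,0,0.018,0.1],[0.0065,0.007,0,0.018,0.1],[0.0065,0.007,0,0.018,0.1],[0.0065,0.007,0,0.018,0.1],[0.0065,0.007,0,0.018,0.1],[0.0065,0.007,0,0.018,0.1],[0.006,0.0065,0,0.017,0.1],[0.003,0.003,0,0.008,0.1],[0,0,0,0,0.1],[0,0,0,0,0.1],[0,0,0,0,0.1]],
  ],
)

```text
time_s: 17.85
eef_pos: [602.9, -198.8, 33.5]
ee_rot: [0.732, 0.681, -0.001, 0.0]
wrist_force: [-3.5, -3.0, 6.5]
width: 14.9
grasp_force: 60.3
```

```bash
python3 - <<'E'
from t import *
im=grab('wrist','w6.png'); s=r.read_state(); x=R.from_quat(s['ee_rot']).as_matrix()[:,0]
print(s['time_s'],s['eef_pos'],np.degrees(np.arctan2(x[1],x[0])),s['wrist_force'],s['width'])
np.savez('w6.npz',Rc=im['Rc'],o=im['o'],k=[im['fx'],im['fy'],im['cx'],im['cy']])
E
```

```text
17.9 [ 602.9 -198.7   33.5] 85.86346106471572 [-2.5 -1.   7. ] 15.11658361140132
```

View pics/w6.png

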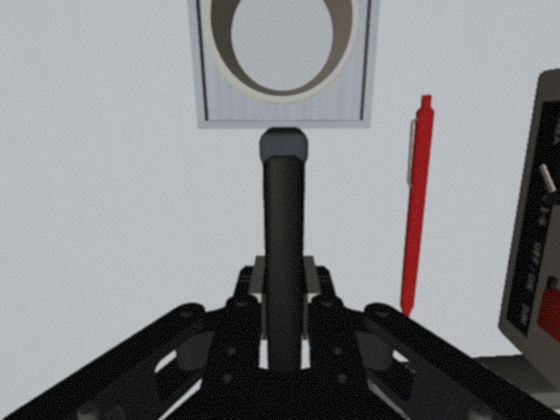

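The tray sits symmetrically about the handle (edges 190–379, handle column 284) and in line with the tool. The cup is still in its bay. I'll push straight in.

Request:
carry_out(
  deltas=[
    [[0.005,0,0,-0.004,0.1],[0.01,0,0,0,0.1],[0.012,0,0,0,0.1],[0.012,0,0,0,0.1],[0.012,0,0,0,0.1],[0.012,0,0,0,0.1],[0.012,0,0,0,0.1],[0.012,0,0,0,0.1],[0.012,0,0,0,0.1],[0.005,0,0,0,0.1],[0,0,0,0,0.1],[0,0,0,0,0.1]],
  ],
)

```text
time_s: 19.4
eef_pos: [610.7, -94.6, 33.5]
ee_rot: [0.731, 0.682, 0.0, 0.0]
wrist_force: [0.6, -2.8, 5.2]
width: 14.9
grasp_force: 60.0
```

```bash
cat > st.py <<'E'
from h import *
np.set_printoptions(precision=2,suppress=True)
s=r.read_state(); x=R.from_quat(s['ee_rot']).as_matrix()[:,0]
W=np.array([628.3,180]);d=s['eef_pos'][:2]-W;ax=np.array([.0671,.9977])
print(s['time_s'],s['eef_pos'],'yaw',np.degrees(np.arctan2(x[1],x[0])),'F',s['wrist_force'],s['width'],'along',d@ax,'lat',ax[0]*d[1]-ax[1]*d[0])
E
python3 st.py
```

```text
19.4 [610.72 -94.58  33.49] yaw 86.07719145827306 F [ 0.62 -2.76  5.19] 14.865179179147363 along -275.1314651709146 lat -0.8853662466876493
```

Request:
carry_out(
  deltas=[
    [[0.005,0,0,0,0.1],[0.01,0,0,0,0.1],[0.012,0,0,0,0.1],[0.012,0,0,0,0.1],[0.012,0,0,0,0.1],[0.012,0,0,0,0.1],[0.012,0,0,0,0.1],[0.012,0,0,0,0.1],[0.012,0,0,0,0.1],[0.01,0,0,0,0.1],[0.006,0,0,0,0.1],[0.003,0,0,0,0.1],[0,0,0,0,0.1],[0,0,0,0,0.1]],
  ],
)

```text
time_s: 21.15
eef_pos: [618.8, 22.0, 33.5]
ee_rot: [0.731, 0.682, -0.0, 0.001]
wrist_force: [-0.9, -5.4, 6.6]
width: 15.6
grasp_force: 60.3
```

```bash
python3 st.py
```

```text
21.15 [618.76  22.    33.53] yaw 86.02713287133996 F [-0.88 -5.43  6.61] 15.616979449238626 along -158.27378532443706 lat -1.0871437166703775
```

Next, creep in to the stop.

Request:
carry_out(
  deltas=[
    [[0.003,0,0,0,0.1],[0.003,0,0,0,0.1],[0.002,0,0,0,0.1],[0.002,0,0,0,0.1],[0,0,0,0,0.1],[0,0,0,0,0.1]],
  ],
)

```text
time_s: 21.9
eef_pos: [619.3, 28.4, 33.5]
ee_rot: [0.732, 0.681, -0.002, 0.002]
wrist_force: [-2.5, -12.8, 11.3]
width: 15.3
grasp_force: 60.9
```

```bash
python3 st.py
```

```text
21.9 [619.28  28.44  33.52] yaw 85.89595186857461 F [ -2.5  -12.78  11.35] 15.26317861940498 along -151.81788965676014 lat -1.1669709615465518
```

Request:
carry_out(
  deltas=[
    [[0.003,0,0,0,0.1],[0.003,0,0,0,0.1],[0,0,0,0,0.1],[0,0,0,0,0.1]],
  ],
)

```text
time_s: 22.4
eef_pos: [619.3, 28.4, 33.5]
ee_rot: [0.733, 0.68, -0.005, 0.004]
wrist_force: [-5.7, -28.4, 16.8]
width: 15.0
grasp_force: 61.9
```

```bash
python3 st.py
```

```text
22.4 [619.27  28.39  33.5 ] yaw 85.67668494297061 F [ -5.7  -28.36  16.76] 14.991162847383027 along -151.86405950024962 lat -1.165996283511701
```

Request:
carry_out(
  deltas=[
    [[-0.004,0,0,0,0.1],[-0.004,0,0,0,0.1],[0,0,0,0,0.1],[0,0,0,0,0.5],[0,0,0,0,0.7],[0,0,0,0,0.7],[0,0,0,0,0.7],[0,0,-0.02,0,0.7],[0,0,-0.05,0,0.7],[0,0,-0.05,0,0.7],[0,0,-0.05,0,0.7],[0,0,-0.05,0,0.7],[0,0,-0.05,0,0.7],[0,0,0,0,0.7],[0,0,0,0,0.7],[0,0,0,0,0.7]],
  ],
)

```text
time_s: 24.4
eef_pos: [618.4, 31.4, 302.4]
ee_rot: [0.731, 0.683, -0.001, -0.001]
wrist_force: [-0.7, -0.7, -0.2]
width: 60.0
grasp_force: 0.0
```

```bash
python3 st.py; python3 - <<'E'
from h import *
np.set_printoptions(precision=1,suppress=True)
W=np.array([628.3,180]);ax=np.array([.0671,.9977])
im=grab('wrist','w7.png'); g=cv2.GaussianBlur(im['pixels'],(3,3),0).max(2); 
# sample along expected handle line
for s in range(-215,-75,6):
    P=np.r_[W+ax*s,64]; u,v=proj(im,P)[0]
    if 0<=int(v)<420:
        row=g[int(round(v)),int(u)-25:int(u)+25]; k=np.where(row<70)[0]
        print(s,(int(u),int(v)),len(k),(k.mean()-25).round(1) if len(k) else '')
hsv=cv2.cvtColor(im['pixels'],cv2.COLOR_RGB2HSV)
print('sauce expected',proj(im,np.r_[W+ax*48,36]),'cup',proj(im,np.r_[W-ax*36,38]))
m=cv2.inRange(hsv,(0,150,50),(6,255,200))
k,l,st,c=cv2.connectedComponentsWithStats(m)
for i in range(1,k):
    if st[i,4]>30:
        p=plane(im,c[i],36)[0]; print(st[i],c[i],p,(p[:2]-W)@ax)
E
```

```text
24.4 [618.39  31.37 302.4 ] yaw 86.10569085003281 F [-0.72 -0.69 -0.22] 59.96126586128716 along -148.9536467197268 lat -0.0823204453320372
-215 (284, 227) 0 
-209 (284, 222) 0 
-203 (284, 218) 0 
-197 (284, 214) 0 
-191 (284, 209) 0 
-185 (284, 205) 10 1.5
-179 (284, 200) 10 1.5
-173 (284, 196) 10 1.5
-167 (284, 191) 10 1.5
-161 (284, 186) 10 1.5
-155 (284, 182) 11 1.0
-149 (284, 177) 10 1.5
-143 (284, 172) 10 1.5
-137 (284, 167) 10 1.5
-131 (284, 162) 10 1.5
-125 (284, 157) 10 1.5
-119 (284, 152) 11 1.0
-113 (284, 147) 10 1.5
-107 (284, 142) 12 1.5
-101 (284, 137) 11 2.0
-95 (284, 132) 10 1.5
-89 (284, 127) 0 
-83 (284, 122) 0 
-77 (284, 116) 0 
sauce expected [[284.3   1.1]] cup [[284.4  81. ]]
[265   0  40  16 576] [284.6   7.5] [631.4 221.6  36. ] 41.685330005146824
[ 385  187   47   43 1516] [407.3 208.4] [783.1 -29.   36. ] -198.09815012068455
[330 275   4  57 110] [330.9 301.9] [ 675.  -170.6   36. ] -346.61313028483573
```

Request:
carry_out(
  deltas=[
    [[0.044,-0.023,0,0,0.7],[0.044,-0.023,0,0,0.7],[0.044,-0.023,0,0,0.7],[0.044,-0.023,0,0,0.7],[0.044,-0.023,0,0,0.7],[0.044,-0.023,0,0,0.7],[0.044,-0.023,0,0,0.7],[0.044,-0.023,0,0,0.7],[0,0,0,-0.176,0.7],[0,0,0,-0.176,0.7],[0,0,0,-0.176,0.7],[0,0,0,-0.176,0.7],[0,0,0,-0.176,0.7],[0,0,0,-0.176,0.7],[0,0,0,-0.176,0.7],[0,0,0,-0.176,0.7],[0,0,0,-0.176,0.7],[0,0,0,-0.176,0.7]],
  ],
)

```text
time_s: 26.7
eef_pos: [459.3, 394.9, 302.4]
ee_rot: [-0.063, 0.998, -0.0, -0.001]
wrist_force: [0.8, 0.1, -1.7]
width: 59.8
grasp_force: 0.0
```

Request:
carry_out(
  deltas=[
    [[0,0,0.03,0,0.7],[0,0,0.03,0,0.7],[0,0,0,0,0.7],[0,0,0,0,0.7],[0,0,0,0,0.7]],
  ],
)

```text
time_s: 27.32
eef_pos: [459.6, 396.0, 244.6]
ee_rot: [-0.061, 0.998, 0.001, 0.001]
wrist_force: [-0.1, 0.4, 0.2]
width: 59.9
grasp_force: 0.0
```

```bash
cat > lv.py <<'E'
from h import *
np.set_printoptions(precision=1,suppress=True)
s=r.read_state(); x=R.from_quat(s['ee_rot']).as_matrix()[:,0]
print(s['time_s'],s['eef_pos'],'yaw',np.degrees(np.arctan2(x[1],x[0])),s['wrist_force'],s['q'])
im=grab('wrist','lv%d.png'%int(s['time_s']*100)); hsv=cv2.cvtColor(im['pixels'],cv2.COLOR_RGB2HSV)
def blobs(lo,hi,n,z,mn):
    k,l,st,c=cv2.connectedComponentsWithStats(cv2.inRange(hsv,lo,hi))
    for i in range(1,k):
        if st[i,4]>mn: print(n,st[i],c[i],plane(im,c[i],z)[0])
for z in (87,96,107): blobs((0,150,50),(8,255,255),'red@%d'%z,z,60)
blobs((10,120,50),(22,255,255),'orange',50,8); blobs((100,120,50),(130,255,255),'blue',50,8)
g=cv2.GaussianBlur(im['pixels'],(3,3),0).max(2)
m=cv2.inRange(g,10,110)
k,l,st,c=cv2.connectedComponentsWithStats(m)
for i in range(1,k):
    if st[i,4]>800: 
        v,u=np.where(l==i); p=plane(im,np.c_[u,v],25)[:,:2].astype(np.float32); print('dark',st[i],cv2.minAreaRect(p))
E
python3 lv.py
```

```text
27.325 [459.6 396.  244.6] yaw -173.05670544433852 [-0.1  0.4  0.2] [-0.1  0.6 -1.   1.5  0.5  1.3  0.4]
red@87 [276 178  25  27 480] [287.8 191.1] [455.7 398.3  87. ]
red@87 [130 282  15  16 187] [136.8 289.3] [585.6 247.3  87. ]
red@87 [129 304  15   9  80] [136.2 308.4] [610.3 246.1  87. ]
red@96 [276 178  25  27 480] [287.8 191.1] [453.5 397.9  96. ]
red@96 [130 282  15  16 187] [136.8 289.3] [579.5 251.5  96. ]
red@96 [129 304  15   9  80] [136.2 308.4] [603.5 250.3  96. ]
red@107 [276 178  25  27 480] [287.8 191.1] [450.8 397.4 107. ]
red@107 [130 282  15  16 187] [136.8 289.3] [572.  256.5 107. ]
red@107 [129 304  15   9  80] [136.2 308.4] [595.1 255.4 107. ]
orange [  8 277  17  11 119] [ 16.  282.2] [618.2  83.9  50. ]
orange [ 39 281  16  11 113] [ 46.5 286.1] [619.3 120.3  50. ]
orange [ 69 287  16  10 111] [ 76.5 291.7] [622.9 156.2  50. ]
orange [ 99 292  16  10 109] [106.9 296.2] [625.  193.1  50. ]
orange [128 296  17  11 130] [136.3 300.9] [627.4 229.2  50. ]
orange [ 12 315  15  11 112] [ 19.5 320.1] [673.8  80.7  50. ]
orange [ 41 319  16  11 116] [ 48.4 324.9] [676.7 116.4  50. ]
orange [ 70 324  16  11 118] [ 77.7 329.3] [679.3 153.2  50. ]
dark [   0   80   79   54 2658] ((411.5291748046875, 114.54597473144531), (56.061885833740234, 90.13402557373047), 2.5104141235351562)
dark [ 267  176   41   58 1762] ((488.3372802734375, 401.6439514160156), (72.04082489013672, 47.5207633972168), 5.919456481933594)
dark [    0   211   560   209 46402] ((665.2486572265625, 413.6178283691406), (338.08599853515625, 866.6443481445312), 6.767034530639648)
```

Request:
carry_out(
  deltas=[
    [[0.0065,0.0026,0.03,0,0.7],[0,0,0.045,0,0.7],[0,0,0.045,0,0.7],[0,0,0.03,0,0.7],[0,0,0.014,0,0.7],[0,0,0,0,0.7],[0,0,0,0,0.7],[0,0,0,0,0.7]],
  ],
)

```text
time_s: 28.38
eef_pos: [453.2, 397.7, 80.6]
ee_rot: [-0.06, 0.998, 0.001, 0.001]
wrist_force: [-0.2, -0.1, 0.3]
width: 59.9
grasp_force: 0.0
```

Request:
carry_out(
  deltas=[
    [[0,0,0,0,0.4],[0,0,0,0,0.2],[0,0,0,0,0.2],[0,0,0,0,0.2],[0,0,0,0,0.2]],
  ],
  grip_force=25,
)

```text
time_s: 29.0
eef_pos: [452.4, 398.9, 80.0]
ee_rot: [-0.061, 0.998, 0.002, 0.0]
wrist_force: [0.4, 4.9, 0.5]
width: 24.2
grasp_force: 24.9
```

Gripped at a width of 24 mm, which fits the knob. Now the arc to upright.

Request:
carry_out(
  deltas=[
    [[-0.0087,0,-0.0035,0,0.2],[-0.009,0,-0.0025,0,0.2],[-0.0092,0,-0.0016,0,0.2],[-0.0093,0,-0.0005,0,0.2],[0,0,0,0,0.2],[0,0,0,0,0.2],[0,0,0,0,0.2]],
  ],
)

```text
time_s: 29.88
eef_pos: [488.0, 403.9, 88.4]
ee_rot: [-0.061, 0.998, 0.002, 0.0]
wrist_force: [-2.3, 6.0, 1.0]
width: 24.2
grasp_force: 25.4
```

```bash
python3 st.py
```

```text
29.875 [487.99 403.9   88.37] yaw -172.9817940340106 F [-2.26  6.04  1.04] 24.214889084560706 along 213.96706157541692 lat 155.0105343076975
```

Release, rise, then measure.

Request:
carry_out(
  deltas=[
    [[0,0,0,0,0.5],[0,0,0,0,0.8],[0,0,0,0,0.8],[0,0,0,0,0.8],[0,0,-0.03,0,0.8],[0,0,-0.05,0,0.8],[0,0,-0.05,0,0.8],[0,0,-0.03,0,0.8],[0,0,0,0,0.8],[0,0,0,0,0.8],[0,0,0,0,0.8]],
  ],
)

```text
time_s: 31.25
eef_pos: [488.4, 400.8, 246.0]
ee_rot: [-0.061, 0.998, -0.001, -0.001]
wrist_force: [0.3, 0.1, -0.1]
width: 68.7
grasp_force: 0.0
```

```bash
python3 lv.py | grep -v -e orange -e "@8"; python3 - <<'E'
from h import *
np.set_printoptions(precision=1,suppress=True)
t=grab('top'); hsv=cv2.cvtColor(t['pixels'],cv2.COLOR_RGB2HSV)
m=cv2.inRange(hsv,(0,150,50),(8,255,255)); m[:,:140]=0;m[:,185:]=0;m[:190]=0;m[240:]=0
k,l,st,c=cv2.connectedComponentsWithStats(m)
print([ (st[i],c[i],plane(t,c[i],107)[0]) for i in range(1,k)])
E
```

```text
31.25 [488.4 400.8 246. ] yaw -173.05925225355037 [ 0.3  0.1 -0.1] [-0.2  0.6 -1.   1.5  0.5  1.3  0.5]
red@96 [275 183  26  27 485] [287.8 196.4] [487.5 403.   96. ]
red@96 [126 260  15  15 171] [133.  266.9] [582.5 251.7  96. ]
red@96 [125 282  15  12 137] [132.3 287.2] [607.  250.4  96. ]
red@96 [285 359  28  12 161] [297.6 365. ] [688.1 439.5  96. ]
red@107 [275 183  26  27 485] [287.8 196.4] [484.7 402.5 107. ]
red@107 [126 260  15  15 171] [133.  266.9] [576.1 256.9 107. ]
red@107 [125 282  15  12 137] [132.3 287.2] [599.6 255.7 107. ]
red@107 [285 359  28  12 161] [297.6 365. ] [677.7 437.6 107. ]
dark [   0   47   74   58 2859] ((412.0477600097656, 119.42893981933594), (78.59851837158203, 56.86149597167969), 84.68229675292969)
dark [ 266  152   42   61 1835] ((489.47900390625, 401.8484802246094), (72.66887664794922, 47.642425537109375), 5.9765167236328125)
dark [    0   189   560   231 46392] ((680.1032104492188, 414.5027160644531), (366.62823486328125, 868.3131103515625), 6.953184127807617)
dark [  0 233  24  91 831] ((665.0333862304688, 57.08317565917969), (24.947181701660156, 136.50735473632812), 86.14999389648438)
[(array([150, 206,   9,   9,  59], dtype=int32), array([154.3, 210. ]), array([481.8, 403.9, 107. ]))]
```

```bash
python3 -c "
from workcell import r
print(r.sign_off())"
```

```text
the job is handed in; nothing more can be done
None
```

I finished all three steps and handed the job in at about 31 s, but no verdict came back: the empty cup is in its bay, the tray is against the warmer's back stop, and the heat lever is set up within an estimated 0.1 rad (limit 0.14); I did not look at the empty cup again after the push.

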